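# Shift the turntable gear lever through its H-gate and bolt it in

### The job

Put the welding turntable into weld speed, the near right slot of its H-shaped gate with the green dot: push the red post of the slide bolt fully out to the right to free the slot, push the black-knobbed gear lever from the left side through neutral fully home into the green slot, then push the red post fully back in, so that the bolt locks the lever. Push with the fingers only: grip nothing, force nothing, and leave the pipe ring on the turntable and the tools on the table where they are.

Things in the scene. Friction and masses are not known exactly. Their poses are not given: they have to be found in the camera images.
- drive: bench welding turntable, fixed to the table: blue gearbox 116 (x) x 130 (y) mm with the H-gate on top. Origin on the table top straight below the centre of the gate; x points away from the robot to the faceplate, y left, z up; near (-x), far, left (+y) and right are meant along these axes. Where it stands varies, yaw -0.2 to 0.25 rad
- gate (a point): centre of the H-gate, on the top of the bright gate plate, 106 (x) x 120 (y) mm, 100 mm above the table. Two fore-and-aft slots 14.8 mm left and right of it, 13 mm wide, are joined in their middle by the crossbar (neutral). Dots beyond the slot ends: far left blue, near left yellow, far right red, near right green. On its right stand two dark guides of the bolt, 116 mm above the table
- faceplate (a point): centre of the turntable's round steel faceplate, 104 mm across, its top 70 mm above the table, 103 mm from the drive's origin along +x; the pipe ring stands on it. A grey motor, up to 60 mm above the table, sticks out on the right between gearbox and faceplate
- lever_side (a joint): sideways swing of the gear lever, rad: -0.32 fully left, +0.32 fully right (the drive's -y), about a pivot 52 mm above the table over the drive's origin. Starts in the left slots (-0.32 to -0.3); can change only in neutral (lever_fore within about 0.06 of 0; rounded corners lead into it). Friction holds it where it is left; 2 N at the knob moves it
- lever_fore (a joint): fore-and-aft swing of the lever about the same pivot, rad: -0.418 fully near (towards the robot), 0 neutral (crossbar), +0.418 fully far. Starts anywhere from -0.41 to 0.41. Home in the green slot is lever_side +0.32, lever_fore -0.418. Friction holds it; 2 N at the knob moves it
- lever_knob (a point): centre of the lever's tapered black knob, 29 mm across here and 17 at its foot, 19 mm up and 26 mm down the lever from here; below is a bare 9 mm stem. 108 mm from the pivot: with s = lever_side, f = lever_fore it lies in the drive's frame at x = 108 sin f, y = -108 sin s cos f, z = 52 + 108 cos s cos f mm (44 mm travel to near and far, 34 to the sides)
- green_home (a point): where the knob's centre is when the lever is fully home in the green slot (near right): in the drive's frame x -44, y -31, z 146 mm
- bolt (a joint): slide bolt, m: 0 shut (its 8 mm rod lies across the green slot: the lever can neither enter nor leave), 0.024 drawn fully out to the drive's right (-y). Starts at 0 to 0.003. The slot is clear from 0.016 on. The bolt passes behind the stem only when the lever is home. Friction 1.5 N; stays where it is left
- bolt_post (a point): point on the axis of the bolt's upright red push post, 15 mm across; the red part reaches 20 mm below and 14 mm above it. In the drive's frame x -15, z 137 mm, y -76 when shut, -100 when drawn: outside the gearbox's right side. Between post and gearbox a finger must stay above the guides (116 mm)
- pipe_ring: black pipe ring, 48 mm across and 34 mm tall, standing loose on the turntable's faceplate; origin at the centre of its underside; only to be left alone
- flap_disc: brown flap disc, 114 mm across, lying right of the turntable; origin at the centre of its underside; only to be left alone
- pliers: pliers with blue grips, 176 mm, lying in front of the vice; origin at the centre of its underside; only to be left alone
- marker: white and yellow paint marker, 123 mm, lying behind the vice; origin at the centre of its underside; only to be left alone
- soapstone: white soapstone stick, 105 mm, lying behind the flap disc; origin at the centre of its underside; only to be left alone
- magnet_square: red magnet square, 90 mm; origin at the centre of its underside; only to be left alone
- spray_can: spray can with a red cap, 65 mm across and 198 mm tall, at the right front corner; origin at the centre of its underside; only to be left alone
- tape_measure: yellow tape measure, 79 mm, right of the vice; origin at the centre of its underside; only to be left alone

How it is judged:
On the way, in this order (a step that is already met when the one before it is completed fails the run):
1. the bolt is drawn out and the green slot is free (value of joint bolt above 0.018 m), for 0.1 s.
2. the lever is fully home in the green slot (value of joint lever_side above 0.27 rad and value of joint lever_fore below -0.34 rad), for 0.2 s.
At the end, for the whole second after the job is handed in: The lever is home in the near right (green) slot (lever_side over 0.27, lever_fore under -0.34, knob within 10 mm of its home) and the bolt is shut behind it to within 5 mm (all of step 2 and value of joint bolt below 0.005 m and distance between lever_knob and green_home below 0.01 m); the robot touches nothing.
It fails at once if the pipe ring on the turntable is moved more than 15 mm (distance of pipe_ring from where it was at the start of the episode above 0.015 m).
It fails at once if a tool on the table is moved more than 15 mm (distance of any of flap_disc, pliers, marker, soapstone, magnet_square, spray_can, tape_measure from where it was at the start of the episode above 0.015 m).
It fails at once if the lever or the bolt is forced: pushed with more than 60 N (contact force between the fingers and lever_fore above 60 N or contact force between the fingers and bolt above 60 N).
It fails at once if the lever or the bolt's post is gripped: the fingers touch it while it stands between them, within 9 mm of the grasp point ((contact force between the fingers and lever_fore above 0.5 N and z of the grasp point in the frame of lever_knob between -0.07 and 0.025 m and x of the grasp point in the frame of lever_knob between -0.009 and 0.009 m and y of the grasp point in the frame of lever_knob between -0.009 and 0.009 m) or (contact force between the fingers and bolt above 0.5 N and z of the grasp point in the frame of bolt_post between -0.07 and 0.025 m and x of the grasp point in the frame of bolt_post between -0.009 and 0.009 m and y of the grasp point in the frame of bolt_post between -0.009 and 0.009 m)).
It also fails if it takes over 61 s, if anything falls off the work surface, if the arm or the gripper's body presses on something with over 40 N, if the wrist force passes 120 N, or if a joint passes its speed limit or range.

### The arm

A 7-joint arm with a two-finger parallel gripper is mounted at the origin on a cart in front of the work surface, level with it; the furniture and walls round the work are solid. World frame = base frame: x ahead of the robot, y to its left, z up, the work surface at z = 0. Lengths are in m, angles in rad, forces in N, time in s.
With the tool pointing down it reaches from about 0.425 to 0.925 m from the base axis. Payload 6.8 kg.
Tool frame: the origin (TCP) lies midway between the tips of the shut fingers; the grasp point (between the pads) lies 19 mm behind it (grip_point_offset is the z of the grasp point in the tool frame, in m); z points along the fingers, y is the line along which they close (so a half turn about z gives the same grasp; the last joint's range is limited). The gripper opens to 85 mm and grips with 20 to 120 N. Pads are 22 mm wide; open, the fingers measure 114 mm over their backs; the gripper's body (76 mm by 85 mm) begins 54 mm behind the grasp point. The pads swing forward as they close: fully open they stand 13 mm farther back than shut.
Start: joints at [-1.359, 0.477, 0.022, 1.555, -0.011, 1.109, -0.083], TCP at [0.212, 0.641, 0.231] pointing down, gripper open.
Joint ranges: [-2.96, 2.96], [-0.34, 2.1], [-1.41, 1.46], [0.24, 2.44], [-1.37, 4.51], [0.17, 1.92], [-2.96, 2.96]. Speed limits (rad/s): [2.39, 2.39, 3.14, 3.14, 3.14, 3.14, 3.14].

### API

Orientations are given as a rotation vector (axis times angle).
In Python, from bench import get_obs, grab_frame, calibration, hand_in, grip_point_offset gives the robot as it stands.
- The arm moves only by the shell command python3 -m pendant 'ROWS' [OPENING] [FORCE]. ROWS is a JSON object of lists of equal length, an entry for each row: "translation": the shift along the world's x, y, z in units of 25 mm (1.0 is 25 mm), a list of three; "delta_rot": the turn, a rotation vector about the world's x, y, z in units of 5 degrees (1.0 is 5 degrees), a list of three. In form: {"translation": [[dx, dy, dz], ...], "delta_rot": [[rx, ry, rz], ...]}. A call has 1 to 12 rows; each row is the pose to reach, as a shift and turn from the pose commanded when the call began; what a row does not reach only later rows make up. A row lasts 1/8 s, in which the tool goes at most 62.5 mm and 10.7 degrees, less where a joint would pass 70% of its speed; a pose out of reach is approached as far as the arm can. A call with a gripper value outside its range is refused whole. OPENING is the opening, from 0 (shut) to 1 (fully open), set as the call begins (- or left out, the last holds). The fingers move at their own pace and stop on an object; FORCE is the grip in N (left out, the last holds). Time passes only in rows, so rows that repeat a pose let the fingers close. It gives the time, the measured TCP pose, the force, the opening and the grip force at its end, in the units of the state.
- get_obs(): the state, without advancing time (a new reading comes with each control period).
- grab_frame(name): name is "scene" or "top" or "wrist"; returns (picture, depth): 420x560x3 uint8, red, green, blue; 420x560 float32, m along the optical axis (not along the pixel's ray), 0 where there is no reading.
- calibration(name): a dict with "K" (3x3 intrinsics, pixels), "k1" (the pictures are not rectified: a ray, as slopes to the right and down, at radius r is drawn at 1 + k1 r^2 times it, then the intrinsics apply), "rvec" (rotation vector, rad) and "tvec" (3), from world to camera coordinates, as OpenCV has them. Camera axes: x right, y down, z forward; pixel columns grow to the right and rows downward; lengths in m; the calibration is good to about 2 mm. A picture is of the moment at which its call begins: read the wrist's pose just before it. calibration takes no time and is no camera call; for the wrist camera it gives the pose at the moment of the call.
- hand_in(): hands the job in; it is judged then, once.
The state is a dict: "clock": time; "joints": joint angles; "qvel": joint speeds; "tau": joint torques, N m; "tcp_pos": TCP position; "orientation": TCP orientation; "contact_force": force on the tool from outside, world axes, zero at the start; "moment": the same for the moment, N m; "grip_width": finger opening in m; "gripper_force": force on a finger pad.
Only numpy, scipy, OpenCV 4.12 (cv2) and the standard library are available. Lean on these libraries where they do the work, as an engineer would, in place of code of your own. Each camera call takes 0.05 s, during which the arm holds its last target. There are 200 camera calls.

## Working session

There is one attempt and no reset: what is moved stays moved. The work goes in short steps, Python scripts to look and compute and a shell command to move; the robot and the scene stay as the last step left them, time stands still between calls to the robot, and variables do not carry over. Pictures are saved under pics/ and viewed, at most 10 in all, crops included, and the job is handed in when it is done.

```bash
mkdir -p pics; ls; cat > h.py <<'E'
import numpy as np, cv2
from bench import get_obs, grab_frame, calibration, hand_in, grip_point_offset
def snap(cam,fn):
    c=calibration(cam); im,d=grab_frame(cam); cv2.imwrite('pics/'+fn+'.png',im[:,:,::-1]); np.savez('pics/'+fn+'.npz',im=im,d=d,K=c['K'],k1=c['k1'],rvec=c['rvec'],tvec=c['tvec'])
def load(fn): return np.load('pics/'+fn+'.npz')
def cloud(z):
    K=z['K']; k1=float(z['k1']); d=z['d']; h,w=d.shape
    v,u=np.mgrid[:h,:w].astype(np.float64)
    p=np.stack([u,v],-1).reshape(-1,1,2)
    n=cv2.undistortPoints(p,K,np.array([k1,0,0,0,0.]),).reshape(h,w,2)
    pc=np.dstack([n*d[...,None],d])
    R=cv2.Rodrigues(z['rvec'])[0]
    P=(pc-np.ravel(z['tvec']))@R
    P[d<=0]=np.nan
    return P
def proj(z,P):
    return cv2.projectPoints(np.atleast_2d(np.array(P,float)),z['rvec'],z['tvec'],z['K'],np.array([float(z['k1']),0,0,0,0]))[0].reshape(-1,2)
E
python3 - <<'E'
from h import *
snap('scene','s0');snap('top','t0')
print(get_obs(),grip_point_offset)
for c in('s0','t0'):
    z=load(c);print(z['K'],z['k1'],-cv2.Rodrigues(z['rvec'])[0].T@np.ravel(z['tvec']))
a=np.vstack([load('s0')['im'],load('t0')['im']]);
E
```

```text
pics
{'clock': 0.1, 'joints': array([-1.35912546,  0.47774555,  0.02234764,  1.55636285, -0.01149364,
        1.10931994, -0.08311264]), 'qvel': array([ 0.00025099, -0.00114832,  0.00079085, -0.00317754,  0.00038264,
       -0.00034254, -0.00054212]), 'tau': array([ 4.28233398e-03, -5.97763145e+01,  1.61338817e+00, -2.81953901e+01,
        1.27919280e-02,  5.05331976e-03,  5.94342350e-05]), 'tcp_pos': array([0.21202971, 0.64025636, 0.23039986]), 'orientation': array([-5.00126420e-01, -3.10138618e+00,  2.67290405e-03]), 'contact_force': array([-0.42782324,  0.76882656,  0.78300307]), 'moment': array([ 0.04723166, -0.02694112, -0.02901135]), 'gripper_force': 0.0, 'grip_width': 0.08541104774884568} -0.0187
[[456.49825972   0.         281.65403422]
 [  0.         456.49825972 217.44052865]
 [  0.           0.           1.        ]] -0.13449887185074036 [0.69133389 0.36038755 0.81899351]
[[515.54612919   0.         274.62767611]
 [  0.         515.54612919 210.47456371]
 [  0.           0.           1.        ]] -0.013104820670730419 [ 0.40873325 -0.0878935   1.07757531]
```

View pics/s0.png

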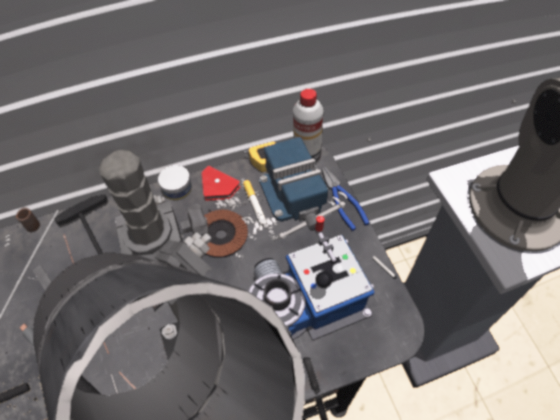

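View pics/t0.png

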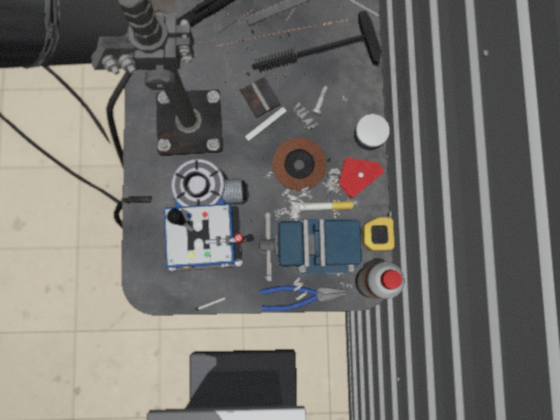

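The scene view shows the drive with the knob at about (322,275) and the red post at (320,222), and the vice beside it. The top view shows the gate at about (200,236), the knob at (177,216) far left, and the post at (238,238) with the vice handle at (268,245) to its right.

```bash
python3 - <<'E'
from h import *
for n in('t0','s0'):
    z=load(n);P=cloud(z);im=z['im'].astype(int)
    R,G,B=im[...,0],im[...,1],im[...,2]
    near=(abs(P[...,0]-0.4)<.3)&(abs(P[...,1])<.25)
    if n=='t0': w=np.zeros(R.shape,bool);w[195:275,155:250]=1
    else: w=np.zeros(R.shape,bool);w[205:320,275:380]=1
    m=w&(abs(P[...,2]-.1)<.006)&(im.min(-1)>110)
    pts=P[m][:,:2].astype(np.float32)
    r=cv2.minAreaRect(pts);print(n,'gate rect',r,m.sum(),np.median(P[m][:,2]))
    for nm,c in dict(red=(R>120)&(G<70)&(B<70),green=(G>R+50)&(G>B+40),yel=(R>150)&(G>130)&(B<110),blue=(B>R+60)).items():
        q=w&c&(P[...,2]>.09); k,l,s,cen=cv2.connectedComponentsWithStats(q.astype(np.uint8))
        for i in range(1,k):
            if s[i,4]>3: print(nm,s[i,4],cen[i].round(),np.nanmedian(P[l==i],0).round(4))
    q=w&(im.max(-1)<60)&(P[...,2]>.125);Q=P[q];print('knob',len(Q),np.nanmedian(Q,0),np.nanmin(Q,0),np.nanmax(Q,0))
z=load('t0');P=cloud(z)
# heights near post/vice
for y in range(196,290,6): print(y,(P[y,150:340:8,2]*1000).round().tolist())
p=P[[216,238,245],[177,238,268]];print(p)
E
```

```text
t0 gate rect ((0.4957107603549957, 0.0425303690135479), (0.10862865298986435, 0.12255265563726425), 3.061281681060791) 2633 0.10024168344033901
red 5 [239. 241.] [ 0.4777 -0.039   0.1508]
green 14 [206. 254.] [0.458 0.025 0.102]
blue 4 [218. 204.] [0.5541 0.0027 0.0928]
blue 5 [229. 205.] [ 0.552  -0.0174  0.0919]
blue 6 [178. 207.] [0.5498 0.0817 0.0922]
blue 33 [230. 219.] [ 0.5226 -0.0192  0.0922]
blue 11 [189. 215.] [0.5328 0.0581 0.1012]
blue 9 [231. 234.] [ 0.4959 -0.0207  0.0913]
blue 34 [232. 253.] [ 0.4583 -0.0224  0.0921]
blue 66 [190. 265.] [0.4387 0.0576 0.0919]
blue 17 [219. 262.] [0.4426 0.0025 0.092 ]
knob 206 [0.52136162 0.07125014 0.16492271] [0.51106296 0.06012519 0.12516774] [0.53646784 0.08619959 0.17250076]
s0 gate rect ((0.5220658779144287, 0.043874334543943405), (0.16488245129585266, 0.12128634750843048), 3.5478172302246094) 2951 0.10045239472948982
red 10 [320. 222.] [ 0.4855 -0.031   0.1503]
green 18 [345. 256.] [0.4566 0.025  0.1014]
blue 372 [326. 296.] [0.5312 0.1015 0.0921]
blue 12 [312. 285.] [0.5318 0.0572 0.1019]
knob 191 [0.52577247 0.08137046 0.16588
[... 1868 characters left out ...]
0, 115.0, 11.0, 90.0, 118.0, 117.0]
268 [-1.0, -1.0, -1.0, 88.0, 34.0, 9.0, 7.0, 7.0, -1.0, -2.0, 2.0, 1.0, 0.0, 1.0, 1.0, 83.0, -2.0, 2.0, -1.0, 21.0, 20.0, 11.0, 14.0, 17.0]
274 [-0.0, 2.0, -0.0, 2.0, 2.0, 0.0, 0.0, 1.0, -5.0, 0.0, -1.0, 1.0, 3.0, 1.0, 2.0, 89.0, 1.0, 1.0, 3.0, 5.0, -3.0, 1.0, 3.0, -0.0]
280 [-1.0, -6.0, 1.0, 1.0, 2.0, 3.0, 3.0, -1.0, -0.0, -1.0, -3.0, 1.0, -1.0, 0.0, 1.0, 87.0, -1.0, -1.0, 1.0, 2.0, 1.0, -1.0, -2.0, -2.0]
286 [3.0, 1.0, 1.0, 2.0, -2.0, 2.0, 1.0, 3.0, -1.0, -0.0, 0.0, -1.0, -5.0, 2.0, 1.0, -1.0, 11.0, 12.0, 10.0, 2.0, -2.0, 1.0, -2.0, -1.0]
[[ 0.52277271  0.06940718  0.16836226]
 [ 0.48294763 -0.03735166  0.15267867]
 [ 0.47470899 -0.09124617  0.07103872]]
```

```bash
python3 - <<'E'
from h import *
z=load('t0');a=cv2.resize(z['im'][180:300,140:300],(800,600),interpolation=cv2.INTER_CUBIC);cv2.imwrite('pics/tc.png',a[:,:,::-1])
E
```

```text
(no output)
```

View pics/tc.png

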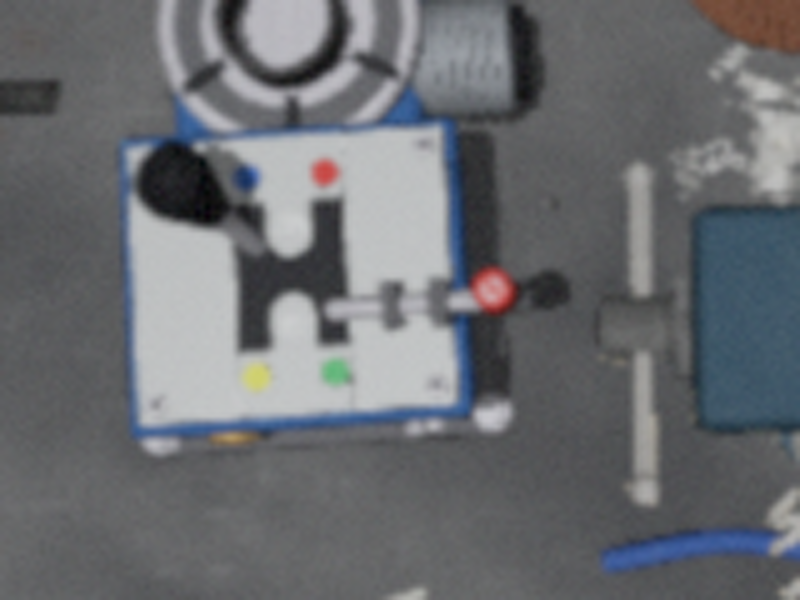

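The enlarged crop shows the plate yawed about 3° counter-clockwise. The knob is partly in the far left slot at (180,180), the shut post is at (493,290), and the green dot is at (336,372). I'll check for tall obstacles and compute the waypoints.

```bash
python3 - <<'E'
from h import *
pts=[]
for n in('t0','s0'):
    P=cloud(load(n)).reshape(-1,3);pts.append(P[P[:,2]>.19])
P=np.vstack(pts)
P=P[(P[:,0]>.15)&(P[:,0]<.9)&(abs(P[:,1])<.8)]
g=np.round(P/.06).astype(int)
u,c=np.unique(g,axis=0,return_counts=True)
d={}
for a,k in zip(u,c):
    if k>3: d.setdefault((round(a[0]*.06,2),round(a[1]*.06,2)),[]).append(round(a[2]*.06,2))
print(d)
# edge-based yaw
z=load('t0');Q=cloud(z);im=z['im']
m=np.zeros(im.shape[:2],bool);m[195:275,155:250]=1
m&=(abs(Q[...,2]-.1)<.006)&(im.min(-1)>110)
q=Q[m]
# scan near edge
for lo,hi in((0.0,.09),):
    ys=np.arange(-.005,.092,.006);xs=[q[abs(q[:,1]-y)<.004][:,0].min() for y in ys]
    s,b=np.polyfit(ys,xs,1);print('near edge yaw',-s)
xs_=np.arange(.455,.53,.006);r=[q[abs(q[:,0]-x)<.004][:,1].min() for x in xs_]
print('right edge yaw',np.polyfit(xs_,r,1)[0])
E
```

```text
{(np.float64(0.18), np.float64(-0.36)): [np.float64(0.18), np.float64(0.24), np.float64(0.3)], (np.float64(0.24), np.float64(-0.36)): [np.float64(0.18), np.float64(0.24), np.float64(0.3), np.float64(0.36), np.float64(0.42), np.float64(0.48), np.float64(0.54)], (np.float64(0.3), np.float64(-0.36)): [np.float64(0.18), np.float64(0.24), np.float64(0.3), np.float64(0.36), np.float64(0.42), np.float64(0.48), np.float64(0.54)], (np.float64(0.36), np.float64(-0.36)): [np.float64(0.18), np.float64(0.24), np.float64(0.3), np.float64(0.36), np.float64(0.42), np.float64(0.48), np.float64(0.54), np.float64(0.6)], (np.float64(0.36), np.float64(-0.3)): [np.float64(0.18)], (np.float64(0.42), np.float64(-0.36)): [np.float64(0.18), np.float64(0.24), np.float64(0.3), np.float64(0.36), np.float64(0.42), np.float64(0.48), np.float64(0.54), np.float64(0.6)], (np.float64(0.42), np.float64(-0.3)): [np.float64(0.18)], (np.float64(0.48), np.float64(-0.36)): [np.float64(0.18), np.float64(0.24), np.float64(0.3), np.float64(0.36), np.float64(0.42), np.float64(0.48), np.float64(0.54), np.float64(0.6)], (np.float
[... 2644 characters left out ...]
float64(0.3), np.float64(0.36), np.float64(0.42), np.float64(0.48)], (np.float64(0.84), np.float64(0.12)): [np.float64(0.42), np.float64(0.48)], (np.float64(0.84), np.float64(0.18)): [np.float64(0.36), np.float64(0.42), np.float64(0.48), np.float64(0.54)], (np.float64(0.84), np.float64(0.24)): [np.float64(0.36), np.float64(0.42), np.float64(0.48), np.float64(0.54)], (np.float64(0.84), np.float64(0.3)): [np.float64(0.54)], (np.float64(0.9), np.float64(-0.36)): [np.float64(0.18), np.float64(0.24), np.float64(0.3), np.float64(0.36), np.float64(0.42), np.float64(0.48)], (np.float64(0.9), np.float64(0.18)): [np.float64(0.42)]}
near edge yaw 0.055956011267444546
right edge yaw 0.046735797706708056
```

```bash
python3 -m pendant '{"translation":[[1,-2,0],[2,-4,0],[3,-6,0],[4,-8.2,0],[5,-10.4,0],[6,-12.6,0],[7,-14.8,0],[8,-17,0],[8.8,-19.2,0],[9.6,-21.4,0],[10.3,-23.7,0],[10.84,-25.9,0]],"delta_rot":[[0,0,0.4],[0,0,0.8],[0,0,1.2],[0,0,1.6],[0,0,2],[0,0,2.4],[0,0,2.8],[0,0,3.2],[0,0,3.6],[0,0,4],[0,0,4.28],[0,0,4.28]]}' 0 20; python3 - <<'E'
from h import *
o=get_obs();print(o['clock'],o['tcp_pos'],o['orientation'],o['contact_force'],o['grip_width'])
snap('wrist','w0');z=load('w0');
E
```

```text
clock: 1.6
tcp_pos: [0.4834, -0.0087, 0.2313]
orientation: [-0.084, 3.14, 0.0]
contact_force: [1.4, -0.4, -0.1]
grip_width: -0.0001
gripper_force: 0.0
1.6 [ 0.48342872 -0.00871931  0.23130257] [-8.44812342e-02  3.14025849e+00  6.76644298e-05] [ 1.39456663 -0.38637629 -0.09177359] -7.140820418559652e-05
```

View pics/w0.png

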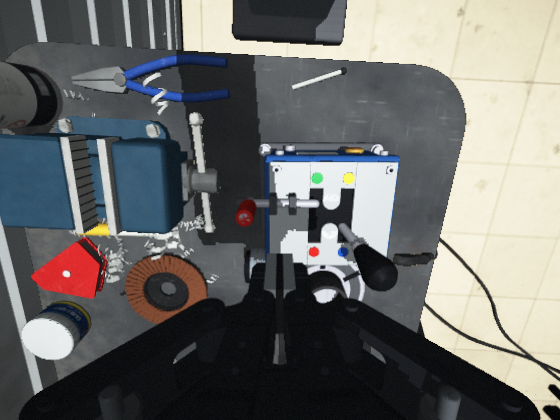

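The wrist view shows the post at (245,210), the lever knob at (378,270) in the far left slot, and the closed fingertips at about (280,262). I'll refine the measured positions from it.

```bash
python3 - <<'E'
from h import *
z=load('w0');P=cloud(z);im=z['im'].astype(int);R,G,B=im[...,0],im[...,1],im[...,2]
w=np.zeros(R.shape,bool);w[150:290,225:420]=1
m=w&(R>100)&(G<60)&(B<60)&(P[...,2]>.115);Q=P[m&(P[...,1]<-.01)]
print('post',len(Q),np.percentile(Q,[2,50,98],axis=0).round(4), 'top',np.median(Q[Q[:,2]>.148],0))
m=w&(abs(P[...,2]-.1)<.004)&(im.min(-1)>110);print(cv2.minAreaRect(P[m][:,:2].astype(np.float32)))
m=w&(R>100)&(G<60)&(B<60)&(abs(P[...,2]-.1)<.004);print('reddot',np.median(P[m],0))
m=w&(G>R+50)&(abs(P[...,2]-.1)<.004);print('greendot',np.median(P[m],0))
k=np.zeros(R.shape,bool);k[235:295,335:410]=1
Q=P[k&(im.max(-1)<70)&(P[...,2]>.13)];print('knob',len(Q),np.percentile(Q,[1,50,99],axis=0).round(4))
# fit s,f : residual of points to tapered knob axis radius 14.5 at centre
from scipy.optimize import least_squares
c=np.array([.4955,.0427,0]);t=.053;Rz=np.array([[np.cos(t),-np.sin(t),0],[np.sin(t),np.cos(t),0],[0,0,1]])
D=(Q-c)@Rz-[0,0,.052]
def res(p):
    s,f=p;a=np.array([np.sin(f),-np.sin(s)*np.cos(f),np.cos(s)*np.cos(f)])
    h=D@a;r=np.linalg.norm(D-h[:,None]*a,axis=1);sel=(h>.085)
    rr=np.interp(h,[.082,.108,.12,.127],[.0085,.0145,.014,.009]);return np.where(sel,r-rr,0)
s=least_squares(res,[-.31,.26],loss='soft_l1',f_scale=.002);print(s.x,108*np.sin(s.x))
E
```

```text
post 163 [[ 0.4788 -0.0425  0.1496]
 [ 0.4854 -0.0362  0.1507]
 [ 0.4912 -0.0307  0.1519]] top [ 0.48537555 -0.03623658  0.15069046]
((0.5098541378974915, 0.044227488338947296), (0.1332104653120041, 0.11918037384748459), 3.1165342330932617)
reddot [0.53496192 0.02948793 0.10137721]
greendot [0.45983386 0.02656904 0.10157195]
knob 1362 [[0.5106 0.0616 0.1319]
 [0.5187 0.0714 0.162 ]
 [0.5357 0.0881 0.17  ]]
[-0.31762897  0.2945295 ] [-33.73002173  31.35128138]
```

```bash
python3 -m pendant '{"translation":[[0,0.15,-1],[0,0.15,-2],[0,0.15,-3],[0,0.15,-3.8],[0,0.15,-4.25],[0,0.15,-4.25]],"delta_rot":[[0,0,0],[0,0,0],[0,0,0],[0,0,0],[0,0,0],[0,0,0]]}' && python3 -m pendant '{"translation":[[0.01,-0.2,0],[0.02,-0.4,0],[0.03,-0.55,0],[0.04,-0.7,0],[0.05,-0.85,0],[0.05,-0.95,0],[0.05,-0.95,0]],"delta_rot":[[0,0,0],[0,0,0],[0,0,0],[0,0,0],[0,0,0],[0,0,0],[0,0,0]]}'
```

```text
clock: 2.4
tcp_pos: [0.4827, -0.0029, 0.1245]
orientation: [0.084, -3.139, 0.0]
contact_force: [-0.6, -0.4, 0.4]
grip_width: 0.0001
gripper_force: 0.0
clock: 3.28
tcp_pos: [0.4845, -0.027, 0.1251]
orientation: [-0.084, 3.14, -0.0]
contact_force: [0.0, -0.3, 0.0]
grip_width: 0.0001
gripper_force: 0.1
```

```bash
python3 -m pendant '{"translation":[[0,-0.1,0],[0.01,-0.2,0],[0.02,-0.3,0],[0.02,-0.3,0]],"delta_rot":[[0,0,0],[0,0,0],[0,0,0],[0,0,0]]}' ; python3 - <<'E'
from h import *
snap('top','t1');z=load('t1');P=cloud(z);im=z['im'].astype(int);R,G,B=im[...,0],im[...,1],im[...,2]
a=cv2.resize(z['im'][180:300,140:300],(800,600),interpolation=cv2.INTER_CUBIC);cv2.imwrite('pics/t1c.png',a[:,:,::-1])
m=(R>100)&(G<70)&(B<70);m[:,:200]=0;m[:,270:]=0;m[:215]=0;m[265:]=0
print(m.sum(),np.median(P[m],0))
E
```

```text
clock: 3.78
tcp_pos: [0.4848, -0.0346, 0.125]
orientation: [0.084, -3.14, 0.0]
contact_force: [-0.2, 0.6, -0.2]
grip_width: 0.0004
gripper_force: 0.1
0 [nan nan nan]
  return _methods._mean(a, axis=axis, dtype=dtype,
  ret = um.true_divide(
```

View pics/t1c.png

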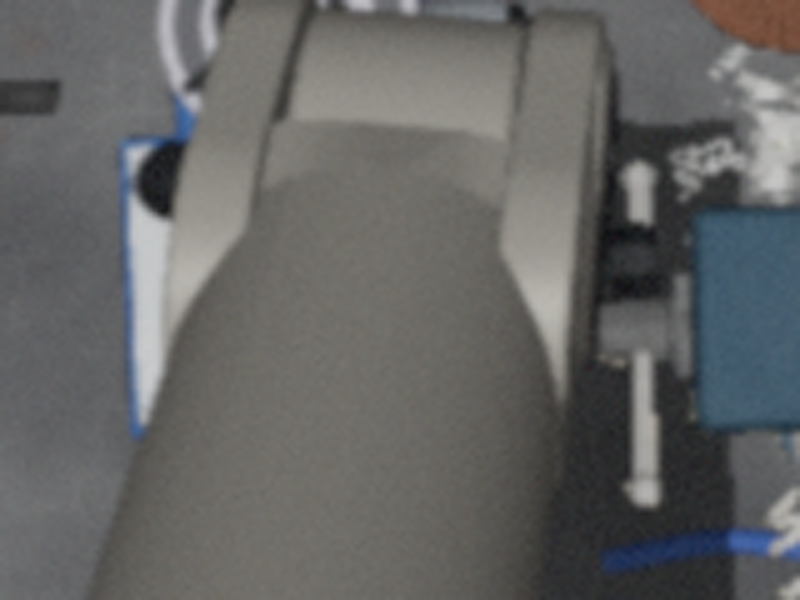

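The arm hides the bolt in the top view. I'll measure the post with the wrist camera instead.

```bash
cat >> h.py <<'E'
C=np.array([.4964,.0428,0]);T=.053
RZ=np.array([[np.cos(T),-np.sin(T),0],[np.sin(T),np.cos(T),0],[0,0,1]])
def todrive(p): return (np.asarray(p)-C)@RZ
def toworld(p): return RZ@np.asarray(p)+C
def post(cam,fn):
    snap(cam,fn);z=load(fn);P=cloud(z);im=z['im'].astype(int);R,G,B=im[...,0],im[...,1],im[...,2]
    D=todrive(P);m=(R>80)&(G<60)&(B<60)&(abs(D[...,0]+.015)<.025)&(D[...,1]<-.05)&(D[...,1]>-.13)&(D[...,2]>.11)
    if m.sum()<5: print('no post',m.sum());return
    print('post drive',m.sum(),np.percentile(D[m],[3,50,97],axis=0).round(4).tolist(),np.argwhere(m).mean(0))
E
python3 - <<'E'
from h import *
post('wrist','w1');post('scene','s1');print(todrive(get_obs()['tcp_pos']))
E
```

```text
post drive 461 [[-0.0224, -0.1038, 0.1494], [-0.0175, -0.0983, 0.1508], [-0.0107, -0.092, 0.1522]] [291.30151844 230.82646421]
no post 0
[-0.01570542 -0.0766271   0.12497372]
```

View pics/w1.png

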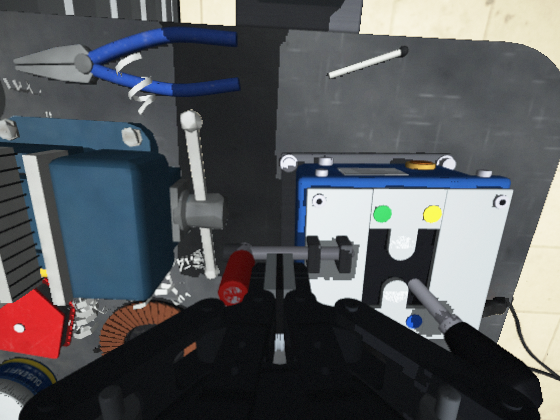

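The wrist view shows the post at (233,290), clear to the right. The bolt is drawn about 22 mm. I'll push the last 2 mm, lift, and move beyond the knob.

```bash
python3 -m pendant '{"translation":[[0,-0.05,0],[0,-0.1,0],[0,-0.1,0],[0,0.1,0],[0,0.1,1],[0,0.1,2],[0,0.1,3],[0,0.1,3.8]],"delta_rot":[[0,0,0],[0,0,0],[0,0,0],[0,0,0],[0,0,0],[0,0,0],[0,0,0],[0,0,0]]}' && python3 -m pendant '{"translation":[[1,1,0],[2,2.2,0],[3,3.4,0],[3.1,4.5,0],[3.11,4.5,-1],[3.11,4.5,-2],[3.11,4.5,-3],[3.11,4.5,-3.4],[3.11,4.5,-3.4]],"delta_rot":[[0,0,0],[0,0,0],[0,0,0],[0,0,0],[0,0,0],[0,0,0],[0,0,0],[0,0,0],[0,0,0]]}'; python3 - <<'E'
from h import *
post('wrist','w2');print(todrive(get_obs()['tcp_pos']))
E
```

```text
clock: 4.92
tcp_pos: [0.4851, -0.0317, 0.2211]
orientation: [-0.084, 3.14, -0.0]
contact_force: [-0.7, -0.1, -0.4]
grip_width: 0.0001
gripper_force: 0.0
clock: 6.05
tcp_pos: [0.5624, 0.0808, 0.1348]
orientation: [0.084, -3.14, 0.001]
contact_force: [-0.0, 0.1, -0.6]
grip_width: -0.0004
gripper_force: 0.0
no post 1
[0.06855232 0.03443836 0.1355106 ]
```

View pics/w2.png

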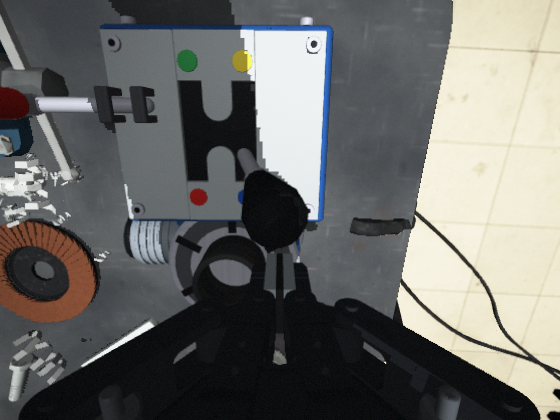

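The wrist view shows the rod tip at (150,105), clear of the green slot. The knob is at (275,215), just ahead of the fingertips. Next I push it towards neutral.

```bash
python3 -m pendant '{"translation":[[-0.25,-0.01,0],[-0.5,-0.03,0],[-0.75,-0.04,0],[-1,-0.05,0],[-1.2,-0.06,0],[-1.4,-0.07,0],[-1.55,-0.08,0],[-1.64,-0.09,0],[-1.64,-0.09,0]],"delta_rot":[[0,0,0],[0,0,0],[0,0,0],[0,0,0],[0,0,0],[0,0,0],[0,0,0],[0,0,0],[0,0,0]]}'; cat >> h.py <<'E'
def knob(fn,guess,show=True):
    from scipy.optimize import least_squares
    snap('wrist',fn);z=load(fn);P=cloud(z);im=z['im'].astype(int)
    D=todrive(P);hd=lambda s,f:np.array([np.sin(f),-np.sin(s)*np.cos(f),np.cos(s)*np.cos(f)])
    a0=hd(*guess);Q=D-[0,0,.052];h=Q@a0;r=np.linalg.norm(Q-h[...,None]*a0,axis=-1)
    tcp=todrive(get_obs()['tcp_pos'])
    fing=(abs(D[...,0]-tcp[0])<.0125)&(abs(D[...,1]-tcp[1])<.017)
    m=(r<.03)&(h>.055)&(h<.132)&~fing&(D[...,2]>.108);m&=np.arange(420)[:,None]<300
    q=Q[m]
    def res(p):
        a=hd(*p);h=q@a;r=np.linalg.norm(q-h[:,None]*a,axis=1)
        return r-np.interp(h,[.08,.0815,.108,.12,.127],[.0045,.0085,.0145,.014,.009])
    s=least_squares(res,guess,loss='soft_l1',f_scale=.0015)
    print('s,f',s.x.round(3),'n',m.sum(),'med res',np.median(abs(s.fun)).round(4),'tcp drive',tcp.round(4))
E
python3 - <<'E'
from h import *
knob('w3',[-.32,.03])
E
```

```text
clock: 7.22
tcp_pos: [0.5213, 0.0785, 0.1349]
orientation: [0.084, -3.14, 0.0]
contact_force: [1.1, 0.9, 1.4]
grip_width: 0.0005
gripper_force: 0.5
s,f [-0.315  0.031] n 3905 med res 0.0011 tcp drive [0.0268 0.0343 0.1348]
```

```bash
python3 -m pendant '{"translation":[[-0.06,0,0],[-0.1,-0.005,0],[-0.1,-0.005,0],[0.3,0.02,0],[0.6,0.03,0],[0.55,0.8,0],[0.52,1.53,0],[-0.2,1.5,0],[-1.15,1.44,0],[-1.15,1.44,0]],"delta_rot":[[0,0,0],[0,0,0],[0,0,0],[0,0,0],[0,0,0],[0,0,0],[0,0,0],[0,0,0],[0,0,0],[0,0,0]]}'; python3 - <<'E'
from h import *
knob('w4',[-.32,.0])
E
python3 -m pendant '{"translation":[[0.02,-0.3,0],[0.03,-0.6,0],[0.05,-0.9,0],[0.06,-1.2,0],[0.08,-1.5,0],[0.09,-1.8,0],[0.11,-2.1,0],[0.12,-2.35,0],[0.14,-2.6,0],[0.15,-2.8,0],[0.16,-2.92,0],[0.16,-2.92,0]],"delta_rot":[[0,0,0],[0,0,0],[0,0,0],[0,0,0],[0,0,0],[0,0,0],[0,0,0],[0,0,0],[0,0,0],[0,0,0],[0,0,0],[0,0,0]]}'; python3 - <<'E'
from h import *
knob('w5',[.27,.0])
E
```

```text
clock: 8.52
tcp_pos: [0.4911, 0.1159, 0.1348]
orientation: [0.088, -3.139, -0.001]
contact_force: [0.2, -0.6, 0.1]
grip_width: 0.0001
gripper_force: 0.0
s,f [-0.309  0.012] n 2307 med res 0.0006 tcp drive [0.     0.0733 0.1352]
clock: 10.07
tcp_pos: [0.4966, 0.0412, 0.1348]
orientation: [0.084, -3.14, 0.001]
contact_force: [-0.5, -0.5, 0.1]
grip_width: 0.0003
gripper_force: 0.0
s,f [0.269 0.007] n 2541 med res 0.0008 tcp drive [ 0.0002 -0.0015  0.1349]
```

```bash
python3 -m pendant '{"translation":[[0.01,-0.1,0],[0.01,-0.18,0],[0.01,-0.18,0],[-0.02,0.32,0],[0.8,0.36,0],[1.66,0.41,0],[1.7,-0.4,0],[1.74,-1.13,0],[1.74,-1.13,0]],"delta_rot":[[0,0,0],[0,0,0],[0,0,0],[0,0,0],[0,0,0],[0,0,0],[0,0,0],[0,0,0],[0,0,0]]}'; python3 - <<'E'
from h import *
knob('w6',[.31,.0])
E
python3 -m pendant '{"translation":[[-0.3,-0.02,0],[-0.6,-0.03,0],[-0.9,-0.05,0],[-1.15,-0.06,0],[-1.4,-0.08,0],[-1.65,-0.09,0],[-1.85,-0.1,0],[-2.02,-0.11,0],[-2.16,-0.11,0],[-2.16,-0.11,0]],"delta_rot":[[0,0,0],[0,0,0],[0,0,0],[0,0,0],[0,0,0],[0,0,0],[0,0,0],[0,0,0],[0,0,0],[0,0,0]]}'; python3 - <<'E'
from h import *
knob('w7',[.31,-.33])
E
```

```text
clock: 11.25
tcp_pos: [0.5402, 0.0117, 0.1351]
orientation: [0.08, -3.14, 0.001]
contact_force: [-0.6, -0.7, 0.1]
grip_width: -0.0001
gripper_force: 0.0
s,f [0.32  0.002] n 4471 med res 0.0015 tcp drive [ 0.0422 -0.0321  0.1351]
clock: 12.55
tcp_pos: [0.486, 0.0104, 0.135]
orientation: [0.084, -3.14, 0.0]
contact_force: [0.6, -0.5, -0.6]
grip_width: -0.0002
gripper_force: 0.2
s,f [ 0.316 -0.345] n 3251 med res 0.0016 tcp drive [-0.0121 -0.0318  0.135 ]
```

```bash
python3 -m pendant '{"translation":[[-0.08,0,0],[-0.16,-0.01,0],[-0.22,-0.01,0],[-0.26,-0.01,0],[-0.26,-0.01,0]],"delta_rot":[[0,0,0],[0,0,0],[0,0,0],[0,0,0],[0,0,0]]}'; python3 - <<'E'
from h import *
knob('w8',[.31,-.40])
E
```

```text
clock: 13.22
tcp_pos: [0.4799, 0.0103, 0.1351]
orientation: [0.084, -3.14, -0.0]
contact_force: [1.2, -0.2, -0.5]
grip_width: -0.0001
gripper_force: 0.6
s,f [ 0.317 -0.412] n 3118 med res 0.0016 tcp drive [-0.0182 -0.0316  0.1351]
```

```bash
python3 -m pendant '{"translation":[[-0.03,0,0],[-0.05,0,0],[-0.05,0,0],[0.2,0.01,0],[0.4,0.02,0],[0.4,0.02,1.5],[0.4,0.02,3],[0.4,0.02,3.6],[0.38,-1.5,3.6],[0.36,-3,3.6],[0.34,-3.81,3.6],[0.34,-3.81,3.6]],"delta_rot":[[0,0,0],[0,0,0],[0,0,0],[0,0,0],[0,0,0],[0,0,0],[0,0,0],[0,0,0],[0,0,0],[0,0,0],[0,0,0],[0,0,0]]}'; python3 - <<'E'
from h import *
knob('w9',[.315,-.41]);post('wrist','w10')
z=load('w10');P=cloud(z);D=todrive(P);m=(D[...,2]>.1)&(abs(D[...,0]+.015)<.03)&(D[...,1]<-.112)&(D[...,1]>-.17)&(np.arange(420)[:,None]<240);print(m.sum(),D[m][:,1].max() if m.any() else 0, np.percentile(D[m][:,2],98) if m.any() else 0)
E
```

```text
clock: 14.78
tcp_pos: [0.4879, -0.0864, 0.2245]
orientation: [0.079, -3.139, 0.001]
contact_force: [-0.4, -0.5, 0.2]
grip_width: -0.0003
gripper_force: 0.0
s,f [ 0.318 -0.421] n 1517 med res 0.0024 tcp drive [-0.0151 -0.127   0.2245]
post drive 190 [[-0.0231, -0.1058, 0.1268], [-0.0195, -0.0988, 0.1499], [-0.0098, -0.0931, 0.1518]] [215.21052632 313.73684211]
1408 -0.14926603295840102 0.12143356365839751
```

View pics/w10.png

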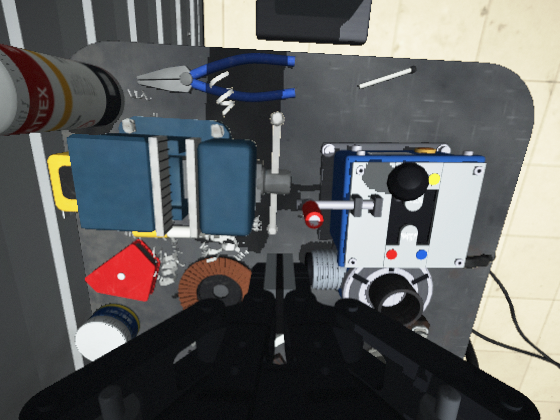

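The wrist view shows the lever home over the green slot, with the knob at (407,182). The post is at (313,215), drawn out, and the vice is clear of the fingers. I'll go down and push the post in.

```bash
python3 -m pendant '{"translation":[[0,0,-1.3],[0,0,-2.6],[0,0,-3.8],[0,0,-3.8],[-0.01,0.25,-3.8],[-0.03,0.5,-3.8],[-0.04,0.7,-3.8],[-0.05,0.88,-3.8],[-0.06,1.02,-3.8],[-0.06,1.02,-3.8]],"delta_rot":[[0,0,0],[0,0,0],[0,0,0],[0,0,0],[0,0,0],[0,0,0],[0,0,0],[0,0,0],[0,0,0],[0,0,0]]}'; python3 - <<'E'
from h import *
post('wrist','w11');print(todrive(get_obs()['tcp_pos']))
E
```

```text
clock: 16.12
tcp_pos: [0.4869, -0.0589, 0.1301]
orientation: [0.085, -3.14, -0.001]
contact_force: [-0.2, 0.5, 0.5]
grip_width: 0.0001
gripper_force: 0.0
post drive 622 [[-0.0225, -0.085, 0.1251], [-0.0166, -0.0791, 0.1508], [-0.0099, -0.0732, 0.1521]] [283.67524116 323.96784566]
[-0.01514325 -0.10116452  0.12995301]
```

```bash
python3 -m pendant '{"translation":[[0,0.05,0],[0,0.1,0],[0,0.14,0],[0,0.14,0]],"delta_rot":[[0,0,0],[0,0,0],[0,0,0],[0,0,0]]}'; python3 - <<'E'
from h import *
post('wrist','w12');print(todrive(get_obs()['tcp_pos']))
E
```

```text
clock: 16.68
tcp_pos: [0.4867, -0.0559, 0.1299]
orientation: [0.084, -3.14, -0.0]
contact_force: [-0.6, -0.6, 0.2]
grip_width: 0.0
gripper_force: 0.6
post drive 512 [[-0.0224, -0.0822, 0.1237], [-0.0173, -0.0762, 0.1508], [-0.0097, -0.0706, 0.152]] [283.359375   324.01757812]
[-0.01484613 -0.09808013  0.12993687]
```

```bash
python3 -m pendant '{"translation":[[0,0.03,0],[0,0.05,0],[0,0.05,0]],"delta_rot":[[0,0,0],[0,0,0],[0,0,0]]}'; python3 -m pendant '{"translation":[[0.02,-0.3,0],[0.03,-0.5,0],[0.03,-0.5,1.5],[0.03,-0.5,3],[0.03,-0.5,4],[0.03,-0.5,4]],"delta_rot":[[0,0,0],[0,0,0],[0,0,0],[0,0,0],[0,0,0],[0,0,0]]}'; python3 - <<'E'
from h import *
knob('w13',[.315,-.41]);post('wrist','w14')
E
```

```text
clock: 17.1
tcp_pos: [0.4867, -0.0556, 0.13]
orientation: [0.083, -3.14, 0.001]
contact_force: [-1.8, -6.0, 0.1]
grip_width: 0.0002
gripper_force: 2.5
clock: 17.85
tcp_pos: [0.4892, -0.0672, 0.232]
orientation: [-0.084, 3.136, 0.001]
contact_force: [-0.1, -0.2, -0.6]
grip_width: 0.0001
gripper_force: 0.0
s,f [ 0.325 -0.409] n 1561 med res 0.0033 tcp drive [-0.014  -0.1092  0.2305]
post drive 181 [[-0.0233, -0.1253, 0.1263], [-0.0205, -0.0764, 0.1503], [-0.0097, -0.0705, 0.2733]] [216.91160221 313.66850829]
```

View pics/w14.png

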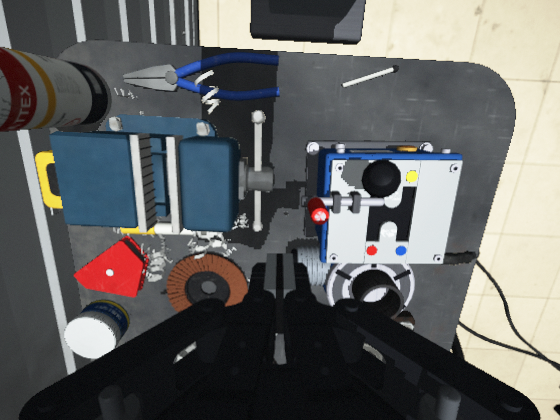

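The wrist view shows the knob home at (380,180), the rod across the slot behind the stem at (385,202), and the post shut at (318,210). The force rose to 6 N at the stop, and the fingers are now clear, so I'm handing in.

```bash
python3 -c "from bench import hand_in;print(hand_in())"
```

```text
the job is handed in; nothing more can be done
None
```

I've handed in the job; by camera the lever is fully home in the green slot with the bolt pushed to its stop behind it, the fingers are clear, and no verdict came back.

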